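# Set the tray sower's feed lever for round pots

## Task

The next trays are for round pots: with the fingertips, push the tray sower's feed lever out of its parking slot (near, middle), along the cross channel of the H-gate, and fully home to the end of the corner slot marked by the ring emblem. Push it gently, do not pinch it, and do not shift it into any other slot on the way. Leave all the loose things on the bench where they stand, then take the hand away.

Things in the scene. Friction and masses are not known exactly. Their poses are not given: they have to be found in the camera images.
- sower: tray sower drive, fixed: green housing 176 (x) x 200 (y) mm, steel gate plate on top; motor on its left (to y = 190 mm, 85 mm high); roller bed with black tray along its far side (x 96 to 224, y to +-200 mm, up to 108 mm high). Origin: at bench level under the gate's centre; x points to its far side (away from the robot at yaw 0), y to its left, z up
- gate (a point): centre of the gate plate's top, 110 mm above the bench, axes as the sower. Cut for the 10 mm rod with 3 mm play each side: slots along x at y = -26, 0, +26 mm, ending at x = -29 and +29 mm, joined by one cross channel along y at x = 0, 16 mm wide, ending at y = +-34 mm; lands have rounded tips. Four corner slots have emblems, the two middle ones none; the lever starts in the near middle one
- knob (a point): centre of the lever's black knob (barrel 32 mm across, 40 mm tall, ends tapered). In the sower's frame it reads about x = -31 to -39 mm parked, x = 0 +-5 mm in the cross channel, y = +-38 to +-50 mm in a corner column, x = +-41 mm fully home in a corner slot. No spring: it stays where left; 3 to 6 N moves it; at the gate's hard steel edges stop pushing (the lever must not feel 40 N)
- pivot (a point): point about which the lever tilts, 30 mm above the bench under the gate's centre, axes as the sower. The knob's centre is 145 mm from it (so 175 mm above the bench when upright); the 10 mm rod passes the gate 76 mm from it, so the knob moves about 1.9 times as far as the rod in the gate
- side_tilt (a joint): sideways tilt of the lever, rad: 0 upright, positive to the sower's left (+y); about 0.28 to 0.36 either way in the corner columns
- fore_tilt (a joint): fore-and-aft tilt of the lever, rad: positive to the sower's far side (+x), negative to its near side; about 0.28 either way at the end of a slot, 0 in the cross channel
- ring_emblem: brass ring, 34 mm outside, 20 mm inside diameter, 6 mm high, fixed flat on the gate plate beside the wanted corner slot: at x = +-58, y = +-56 mm of the sower, the signs telling the corner (near or far, left or right). Origin: centre of its underside. The other three corners have other brass emblems, fixed: a full square, a straight bar, a cross
- clear_cup: loose clear plastic seedling cup, 70 mm across, 85 mm tall, stands by the housing's right side. Origin: centre of its underside. Leave it alone
- clay_pot: loose small clay pot, 64 mm across, 55 mm tall, near the housing's near right corner. Origin: centre of its underside. Leave it alone
- dibber: loose turned wooden dibber standing on its handle end, 34 mm across, 110 mm tall, near the housing's near left corner. Origin: centre of its underside. Leave it alone
- white_cup: loose white plastic cup, 66 mm across, 80 mm tall, left of the housing beyond the motor. Origin: centre of its underside. Leave it alone
- spray_flask: loose white flask with blue cap, 64 mm across, 150 mm tall, at the right of the table. Origin: centre of its underside. Leave it alone
- label_pack: loose cardboard pack of plant labels, 90 x 50 x 22 mm, at the left of the table. Origin: centre of its underside. Leave it alone
- soil_scraper: loose flat hand tool with wooden handle lying at the left of the table. Leave it alone

How it is judged (in metres and radians):
On the way:
1. the lever stands in the cross channel at the ring's column (((x of ring_emblem in the frame of sower above 0 m and y of ring_emblem in the frame of sower above 0 m and value of joint side_tilt above 0.26 rad) or (x of ring_emblem in the frame of sower above 0 m and y of ring_emblem in the frame of sower below 0 m and value of joint side_tilt below -0.26 rad) or (x of ring_emblem in the frame of sower below 0 m and y of ring_emblem in the frame of sower above 0 m and value of joint side_tilt above 0.26 rad) or (x of ring_emblem in the frame of sower below 0 m and y of ring_emblem in the frame of sower below 0 m and value of joint side_tilt below -0.26 rad)) and value of joint fore_tilt between -0.12 and 0.12 rad), for 0.1 s.
At the end, for the whole second after the job is handed in: The lever rests in the corner slot beside the ring emblem, tilted sideways by more than 0.26 rad and fore-and-aft by more than 0.235 rad (knob within about 7 mm of the slot's end), and no loose thing has moved 20 mm or more (((x of ring_emblem in the frame of sower above 0 m and y of ring_emblem in the frame of sower above 0 m and value of joint side_tilt above 0.26 rad and value of joint fore_tilt above 0.235 rad) or (x of ring_emblem in the frame of sower above 0 m and y of ring_emblem in the frame of sower below 0 m and value of joint side_tilt below -0.26 rad and value of joint fore_tilt above 0.235 rad) or (x of ring_emblem in the frame of sower below 0 m and y of ring_emblem in the frame of sower above 0 m and value of joint side_tilt above 0.26 rad and value of joint fore_tilt below -0.235 rad) or (x of ring_emblem in the frame of sower below 0 m and y of ring_emblem in the frame of sower below 0 m and value of joint side_tilt below -0.26 rad and value of joint fore_tilt below -0.235 rad)) and velocity of joint fore_tilt between -0.05 and 0.05 rad/s and velocity of joint side_tilt between -0.05 and 0.05 rad/s and distance of each of clear_cup, clay_pot, dibber, white_cup, spray_flask, label_pack, soil_scraper from where it was at the start of the episode below 0.02 m); the robot touches nothing.
It fails at once if the lever is shifted into a slot other than the ring's (more than 0.2 rad) ((value of joint each of side_tilt, fore_tilt above 0.2 rad and not (x of ring_emblem in the frame of sower above 0 m and y of ring_emblem in the frame of sower above 0 m)) or (value of joint side_tilt below -0.2 rad and value of joint fore_tilt above 0.2 rad and not (x of ring_emblem in the frame of sower above 0 m and y of ring_emblem in the frame of sower below 0 m)) or (value of joint side_tilt above 0.2 rad and value of joint fore_tilt below -0.2 rad and not (x of ring_emblem in the frame of sower below 0 m and y of ring_emblem in the frame of sower above 0 m)) or (value of joint each of side_tilt, fore_tilt below -0.2 rad and not (x of ring_emblem in the frame of sower below 0 m and y of ring_emblem in the frame of sower below 0 m)) or (value of joint side_tilt between -0.15 and 0.15 rad and value of joint fore_tilt above 0.2 rad)).
It fails at once if the lever is pinched or pushed roughly (over 40 N) (contact force between the fingers and fore_tilt above 40 N).
It fails at once if a loose thing is lifted, carried or shifted by 20 mm (distance of any of clear_cup, clay_pot, dibber, white_cup, spray_flask, label_pack, soil_scraper from where it was at the start of the episode above 0.02 m).
It also fails if it takes over 64 s, if anything falls off the work surface, if the arm or the gripper's body presses on something with over 40 N, if the wrist force passes 120 N, or if a joint passes its speed limit or range.

## Robot

A 6-joint arm with a two-finger parallel gripper is mounted at the origin on the work surface. World frame = base frame: x ahead of the robot, y to its left, z up, the work surface at z = 0. Lengths are in mm, angles in degrees, forces in N, time in s.
With the tool pointing down it reaches from about 350 to 850 mm from the base axis. Payload 8.1 kg.
Tool frame: the origin (TCP) lies at the very end of the fingers, on their centre line; the grasp point (between the pads) lies 19 mm behind it; z points along the fingers, y is the direction in which the jaws open and shut (so a half turn about z gives the same grasp; the last joint's range is limited). The gripper opens to 85 mm and grips with 20 to 120 N. Pads are 22 mm wide; open, the fingers measure 114 mm over their backs; the gripper's body (76 mm by 85 mm) begins 54 mm behind the grasp point. The pads swing forward as they close: fully open they stand 13 mm farther back than shut.
Start: joints at [-81.383, 7.471, 85.268, -0, 87.261, -4.893], TCP at [140.193, -583.396, 231.292] pointing down, gripper open.
Joint ranges: [-169.43, 169.43], [-51.17, 129.36], [1.28, 143.12], [-76.62, 256.62], [0, 156.53], [-152.29, 152.29]. Speed limits (degrees/s): [136.94, 136.94, 159.86, 180, 180, 180].

## Interface

Orientations are given as [roll, pitch, yaw] about the fixed x, y, z axes, in that order (R = Rz(yaw) Ry(pitch) Rx(roll)).
In Python, from bench import sensors, viewer, job gives the robot as it stands.
- The arm moves only by the shell command python3 -m pendant 'ROWS' [FORCE]. ROWS is JSON, one flat list of numbers, 5 for each row, row after row: the shift along the world's x, y, z in mm, then the turn about the world's z in rad, then the finger opening in mm, from 0 to 85.4. In form: [x, y, z, twist, hand, x, y, z, twist, hand, ...]. A call has 1 to 12 rows; each row shifts and turns the pose as measured when the row begins; what a row does not reach is not made up. A row lasts 1/12 s, in which the tool goes at most 41.7 mm and 7.16 degrees, less where a joint would pass 70% of its speed; a pose out of reach is approached as far as the arm can. A call with a gripper value outside its range is refused whole. The fingers move at their own pace and stop on an object; FORCE is the grip in N (left out, the last holds). Time passes only in rows, so rows that do not move let the fingers close. It gives the time, the measured TCP pose, the force and the opening at its end, in the units of the state.
- sensors.sense(): the state, without advancing time (a new reading comes with each control period).
- viewer.snapshot(name): name is "scene" or "side" or "wrist"; returns a dict with "frame" (480x640x3 uint8, blue, green, red), "z_map" (480x640 float32, mm along the optical axis (not along the pixel's ray), 0 where there is no reading), "fx", "fy", "cx", "cy" (pixels), "k1" (the pictures are not rectified: a ray, as slopes to the right and down, at radius r is drawn at 1 + k1 r^2 times it, then the intrinsics apply), "view" (4x4, takes a point from world to camera coordinates). Camera axes: x right, y down, z forward; pixel columns grow to the right and rows downward; lengths in mm; the calibration is good to about 2 mm. A picture is of the moment at which its call begins.
- job.hand_in(): hands the job in, once; it reports no verdict.
The state is a dict: "time": time; "joint_pos": joint angles; "qd": joint speeds; "joint_efforts": joint torques, N m; "tool_pos": TCP position; "tcp_rot": TCP orientation; "ft_force": force on the tool from outside, world axes, zero at the start; "wrist_torque": the same for the moment, N m; "finger_gap": finger opening in mm.
Only numpy, scipy, OpenCV 4.12 (cv2) and the standard library are available. Lean on these libraries where they do the work, as an engineer would, in place of code of your own. Each camera call takes 0.05 s, during which the arm holds its last target.

## Working session

There is one attempt and no reset: what is moved stays moved. The work goes in short steps, Python scripts to look and compute and a shell command to move; the robot and the scene stay as the last step left them, time stands still between calls to the robot, and variables do not carry over. Pictures are saved under pics/ and viewed, and the job is handed in when it is done.

```bash
ls; mkdir -p pics; cat > h.py <<'E'
import numpy as np, cv2
from bench import sensors, viewer, job
def snap(n,out):
    s=viewer.snapshot(n); cv2.imwrite('pics/'+out+'.png',s['frame']); np.save('pics/'+out+'.npy',s,allow_pickle=True); return s
def load(out): return np.load('pics/'+out+'.npy',allow_pickle=True).item()
def slopes(s,u,v):
    K=np.array([[s['fx'],0,s['cx']],[0,s['fy'],s['cy']],[0,0,1.]])
    p=cv2.undistortPoints(np.array([[[u,v]]],float),K,np.array([s['k1'],0,0,0.]))
    return p[0,0]
def ray(s,u,v):
    a=slopes(s,u,v); V=np.array(s['view']); R=V[:3,:3]; o=-R.T@V[:3,3]
    return o,R.T@np.array([a[0],a[1],1.])
def onz(s,u,v,z):
    o,d=ray(s,u,v); return o+d*(z-o[2])/d[2]
def pt(s,u,v):
    o,d=ray(s,u,v); return o+d*s['z_map'][int(round(v)),int(round(u))]
E
python3 - <<'E'
from h import *
for n in ['scene','side','wrist']:
    s=snap(n,n+'0'); print(n,s['view'],s['fx'],s['k1'])
st=sensors.sense(); print(st)
E
```

```text
pics
scene [[-3.51052722e-01  9.36150077e-01 -1.96219385e-02  1.33718486e+02]
 [ 6.95861232e-01  2.46808994e-01 -6.74434924e-01 -2.63640401e+02]
 [-6.26529435e-01 -2.50416362e-01 -7.38073515e-01  1.66318376e+03]
 [ 0.00000000e+00  0.00000000e+00  0.00000000e+00  1.00000000e+00]] 507.8168844747381 -0.06418432473615626
side [[ 8.23864809e-01 -5.66582506e-01  1.52000238e-02 -3.96691817e+02]
 [-4.28817747e-01 -6.40629646e-01 -6.36952900e-01  2.94886457e+02]
 [ 3.70623956e-01  5.18245039e-01 -7.70752854e-01  1.51933853e+03]
 [ 0.00000000e+00  0.00000000e+00  0.00000000e+00  1.00000000e+00]] 534.399247406266 -0.04584971131008767
wrist [[ 2.35257855e-01 -9.71930383e-01 -2.25206775e-03 -5.99341441e+02]
 [-9.38362462e-01 -2.27735171e-01  2.60024194e-01 -3.43504077e+01]
 [-2.53238290e-01 -5.90594783e-02 -9.65599475e-01  3.79427450e+02]
 [ 0.00000000e+00  0.00000000e+00  0.00000000e+00  1.00000000e+00]] 334.8893498901341 -0.0005041077566461829
{'time': 0.15, 'joint_pos': array([-8.13838283e+01,  7.50622673e+00,  8.53155919e+01,  2.22382683e-03,
        8.72628231e+01, -4.89276871e+00]), 'qd': array([-0.04439765, -0.12150073, -0.27269728,  0.0201309 ,  0.07962294,
       -0.04415145]), 'joint_efforts': array([ 2.79556280e-04, -5.70067477e+01, -5.01155734e+01, -7.33431943e-05,
        9.74645256e-03,  1.05196445e-04]), 'tool_pos': array([ 140.1314544 , -582.95997903,  230.4682039 ]), 'tcp_rot': array([-1.79915856e+02, -9.43222225e-03,  1.35088256e+01]), 'ft_force': array([0.6700611 , 0.44296829, 0.48953889]), 'wrist_torque': array([ 0.0724607 , -0.00023862, -0.04881558]), 'finger_gap': 85.45373502035436}
```

View pics/scene0.png

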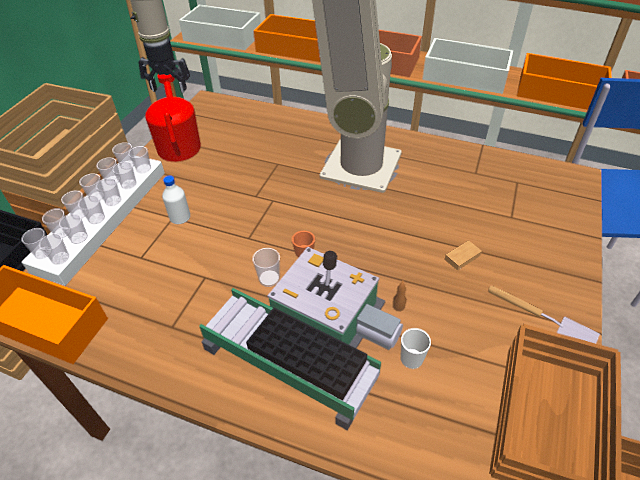

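View pics/side0.png

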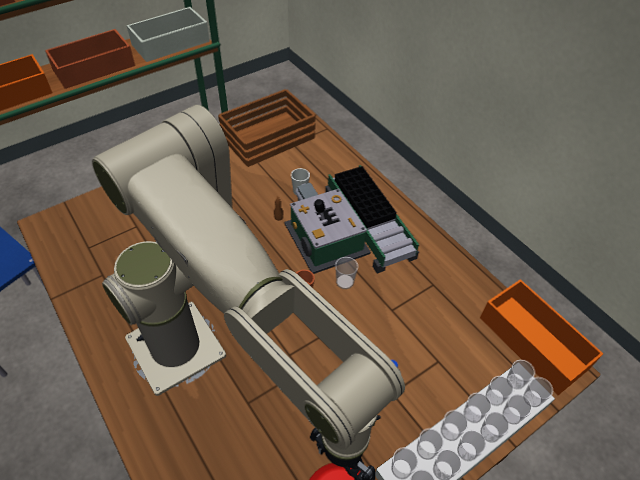

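The scene picture shows the ring at about (333,313), on the far left corner. The square is at (316,260) near right, the cross at (358,278) near left and the bar at (290,293) far right. The knob is at (330,260). Next I'll measure the sower pose.

```bash
python3 - <<'E'
from h import *
s=load('scene0'); f=s['frame']
hsv=cv2.cvtColor(f,cv2.COLOR_BGR2HSV)
m=cv2.inRange(hsv,(15,140,120),(30,255,255))
roi=np.zeros_like(m); roi[248:330,270:380]=255; m&=roi
n,l,st,c=cv2.connectedComponentsWithStats(m)
P=[]
for i in range(1,n):
    if st[i,4]>15:
        p=onz(s,*c[i],116); P.append(p); print(st[i],c[i].round(1),p.round(1), pt(s,*c[i]).round(1))
for z in ['scene','side']:
    s=load(z+'0'); f=s['frame']
    r=(230,350,250,400) if z=='scene' else (180,270,270,400)
    im=cv2.resize(f[r[0]:r[1],r[2]:r[3]],None,fx=5,fy=5,interpolation=cv2.INTER_CUBIC); cv2.imwrite('pics/z%s.png'%z,im)
E
```

```text
[308 254  16  13 113] [316.  259.6] [527.6  46.8 116. ] [528.2  47.  116.8]
[350 273  14  10  77] [356.6 277.6] [547.8 156.7 116. ] [545.3 156.1 112.8]
[283 289  15   8  48] [290.2 292.5] [641.   26.3 116. ] [640.8  26.2 115.8]
[325 307  14  13  87] [332.  312.9] [661.8 136.1 116. ] [656.  134.  107.1]
```

View pics/zscene.png

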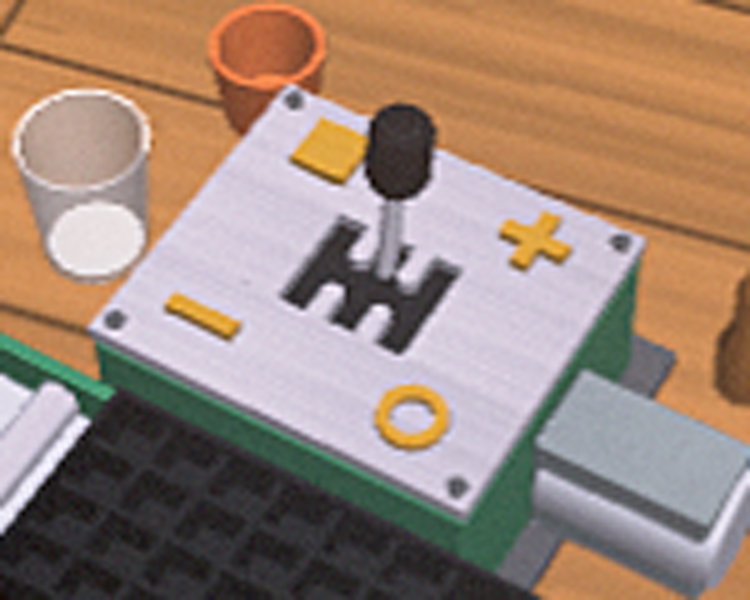

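View pics/zside.png

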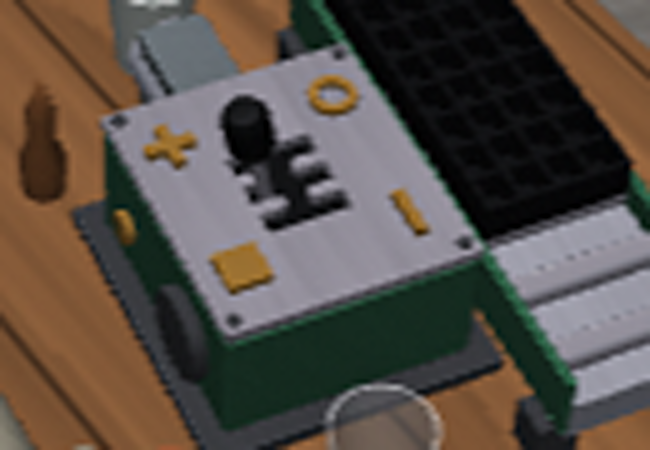

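```bash
cat >> h.py <<'E'
C=np.array([594.5,91.5]); YAW=np.radians(-10.5)
EX=np.array([np.cos(YAW),np.sin(YAW)]); EY=np.array([-np.sin(YAW),np.cos(YAW)])
def sow(p): d=np.array(p)[:2]-C; return np.round([d@EX,d@EY,p[2]],1)
def wor(x,y): return np.round(C+x*EX+y*EY,1)
def tri(a,b):
    (o1,d1),(o2,d2)=a,b
    A=np.stack([d1,-d2],1); t=np.linalg.lstsq(A,o2-o1,rcond=None)[0]
    p,q=o1+d1*t[0],o2+d2*t[1]; return (p+q)/2,np.linalg.norm(p-q)
E
python3 - <<'E'
from h import *
a=load('scene0');b=load('side0')
p,e=tri(ray(a,330,260),ray(b,319.2,205.6)); print('knob',p,e,sow(p))
# emblem in side view
hsv=cv2.cvtColor(b['frame'],cv2.COLOR_BGR2HSV)
m=cv2.inRange(hsv,(12,130,90),(30,255,255)); r=np.zeros_like(m); r[190:245,295:360]=255; m&=r
n,l,st,c=cv2.connectedComponentsWithStats(m)
for i in range(1,n):
    if st[i,4]>15: q=onz(b,*c[i],116); print(c[i].round(1),st[i],q.round(1),sow(q))
print(wor(-85,0),wor(-85,-3))
E
python3 -m pendant '[0,0,40,0,0, 0,0,30,-0.1,0, 20,38,0,-0.1,0, 20,38,0,-0.1,0, 20,38,0,-0.1,0, 20,38,0,0,0, 20,38,0,0,0, 20,38,0,0,0]'
```

```text
knob [561.01913379  96.303618   171.136426  ] 1.9789538945098823 [-33.8  -1.4 171.1]
[320.2 191.1] [316 190   9   4  26] [631.8 192.2 116. ] [ 18.3 105.8 116. ]
[335.9 198.2] [332 195   9   7  32] [656.  136.9 116. ] [ 52.2  55.9 116. ]
[303.6 208.6] [299 205  10   8  38] [542.3 156.8 116. ] [-63.2  54.7 116. ]
[351.4 221.5] [349 218   6   8  22] [636.4  27.1 116. ] [ 52.9 -55.7 116. ]
[318.  232.9] [313 229  11   9  68] [522.3  46.6 116. ] [-62.8 -57.3 116. ]
[510.9 107. ] [510.4 104. ]
time: 0.82
tool_pos: [253.4, -358.5, 294.6]
tcp_rot: [-179.2, -0.1, -11.2]
ft_force: [1.4, 0.2, 0.0]
finger_gap: 0.1
```

```bash
sed -i 's/594.5,91.5/592,91.5/' h.py; python3 -m pendant '[20,36,0,0,0, 20,36,0,0,0, 20,36,0,0,0, 20,36,0,0,0, 20,36,0,0,0, 20,36,0,0,0, 20,36,0,0,0, 20,36,0,0,0, 20,36,-10,0,0, 20,36,-10,0,0]'
```

```text
time: 1.65
tool_pos: [450.0, 7.4, 276.8]
tcp_rot: [-179.3, -0.5, -11.4]
ft_force: [2.4, -0.9, -0.2]
finger_gap: -0.3
```

```bash
python3 -m pendant '[15,28,-10,0,0, 15,28,-15,0,0, 15,28,-20,0,0, 11,15,-20,0,0, 0,0,-20,0,0, 0,0,-10,0,0, 0,0,0,0,0]'; python3 - <<'E'
from h import *
print(sow(sensors.sense()['tool_pos']))
a=snap('scene','scene1');b=snap('side','side1');
w=cv2.resize(a['frame'][210:340,260:400],None,fx=4,fy=4,interpolation=cv2.INTER_CUBIC);cv2.imwrite('pics/z1.png',w)
w=cv2.resize(b['frame'][150:270,260:400],None,fx=4,fy=4,interpolation=cv2.INTER_CUBIC);cv2.imwrite('pics/z1s.png',w)
E
```

```text
time: 2.23
tool_pos: [507.7, 121.3, 174.9]
tcp_rot: [-179.2, -0.4, -10.8]
ft_force: [-1.0, -0.0, -0.1]
finger_gap: -0.2
[-88.3  14.  174.9]
```

View pics/z1.png

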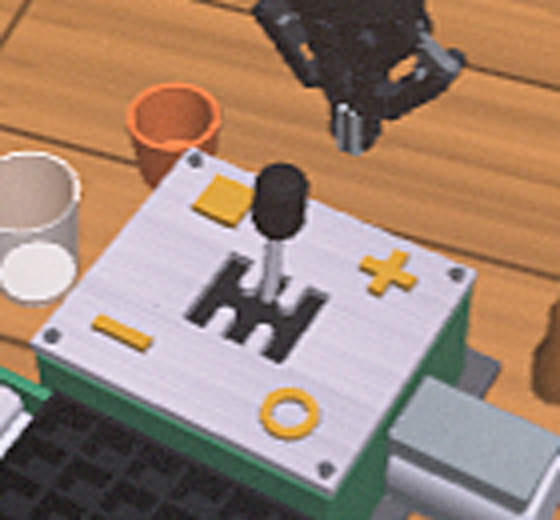

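View pics/z1s.png

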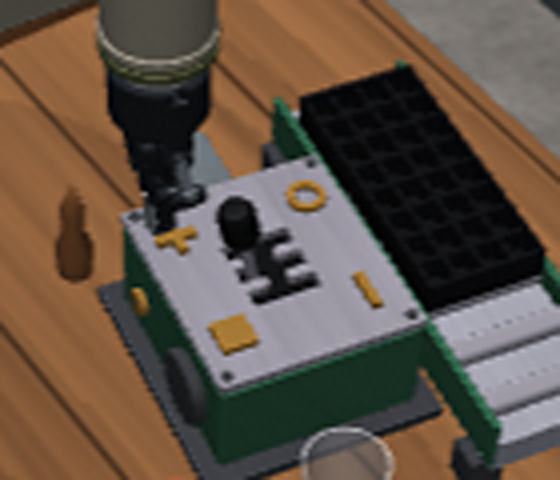

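The fingers, at about (350,150) in the zoomed scene view, hang on the near side of the knob, about 14 mm too far left. I'll correct that and go down.

```bash
python3 -m pendant '[-1,-8,-6,0,0, -1,-6,-5,0,0, 0,0,0,0,0, 0,0,0,0,0]'; python3 - <<'E'
from h import *
print(sow(sensors.sense()['tool_pos']))
E
```

```text
time: 2.67
tool_pos: [508.9, 103.0, 170.7]
tcp_rot: [-179.0, -1.0, -11.0]
ft_force: [-0.1, 0.1, 0.3]
finger_gap: 0.0
[-83.8  -3.8 170.7]
```

```bash
python3 -m pendant '[8,1,-4,0,0, 8,-1,-4,0,0, 6,-1,0,0,0, 5,-1,0,0,0, 5,-1,0,0,0, 5,-1,0,0,0, 0,0,0,0,0]'; python3 - <<'E'
from h import *
print(sow(sensors.sense()['tool_pos']))
E
```

```text
time: 3.25
tool_pos: [550.1, 98.1, 163.7]
tcp_rot: [-179.0, -1.0, -11.1]
ft_force: [-2.8, -0.3, 2.1]
finger_gap: 0.1
[-42.4  -1.1 163.7]
```

```bash
cat > look.py <<'E'
import sys
from h import *
n=sys.argv[1]
t=sensors.sense(); print(sow(t['tool_pos']),t['ft_force'].round(1),t['time'])
a=snap('scene','scene'+n);b=snap('side','side'+n)
w=np.hstack([cv2.resize(a['frame'][230:330,270:370],None,fx=4,fy=4,interpolation=cv2.INTER_CUBIC),cv2.resize(b['frame'][170:270,270:370],None,fx=4,fy=4,interpolation=cv2.INTER_CUBIC)])
cv2.imwrite('pics/l%s.png'%n,w)
E
python3 look.py 2
```

```text
[-42.4  -1.1 163.7] [-2.8 -0.3  2.1] 3.25
```

View pics/l2.png

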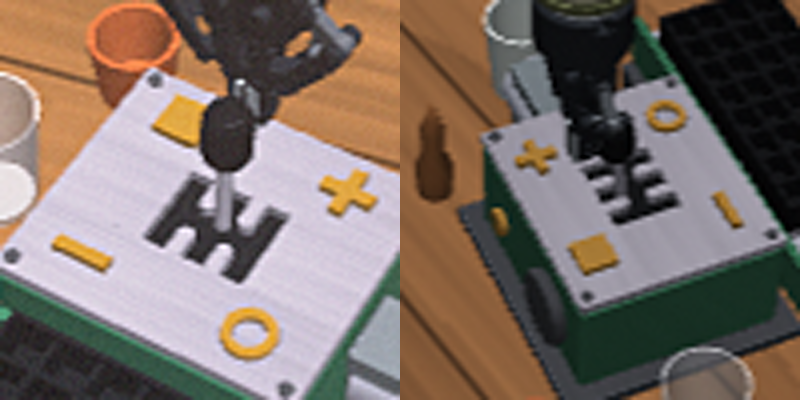

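The knob has moved forward, to about (228,133) in the left view and (612,135) in the right view. The rod is nearly in the cross channel. Now I'll triangulate the knob.

```bash
cat > kn.py <<'E'
import sys
from h import *
n=sys.argv[1]; u,v,u2,v2=map(float,sys.argv[2:])
p,e=tri(ray(load('scene'+n),270+u/4,230+v/4),ray(load('side'+n),270+(u2-400)/4,170+v2/4)); print(sow(p),e)
E
python3 kn.py 2 228 133 612 135
```

```text
[-18.1  -0.7 173.5] 2.6491343796157243
```

```bash
python3 -m pendant '[5,-1,0,0,0, 5,-1,0,0,0, 4,-0.5,0,0,0, 0,0,0,0,0]'; python3 look.py 3
```

```text
time: 3.68
tool_pos: [564.0, 95.7, 163.6]
tcp_rot: [-179.0, -1.0, -11.1]
ft_force: [-2.9, 0.0, 1.9]
finger_gap: 0.0
[-28.3  -0.9 163.6] [-2.9  0.   1.9] 3.6833
```

View pics/l3.png

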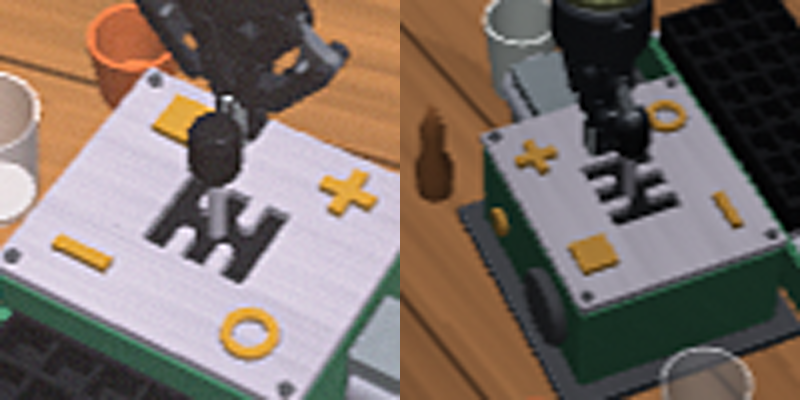

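```bash
python3 kn.py 3 214 149 628 132; echo emblems; python3 kn.py 3 249 333 664 116;python3 kn.py 3 348 192 536 155;python3 kn.py 3 82 253 730 209;python3 kn.py 3 184 118 594 254
```

```text
[ -4.8  -1.9 172.5] 2.9754966182283855
emblems
[ 56.7  56.4 110.6] 2.7033870065603183
[-58.   56.6 112.3] 1.1514608917340374
[ 59.1 -55.7 111.5] 0.7987163980070507
[-58.4 -57.3 112.4] 0.7927623333394572
```

```bash
python3 -m pendant '[4,-1,0,0,0, 0,0,0,0,0]'; python3 look.py 4
```

```text
time: 3.95
tool_pos: [567.8, 95.0, 163.6]
tcp_rot: [-179.0, -1.0, -11.1]
ft_force: [-1.9, 1.3, 1.2]
finger_gap: -0.3
[-24.5  -0.9 163.6] [-1.9  1.3  1.2] 3.95
```

View pics/l4.png

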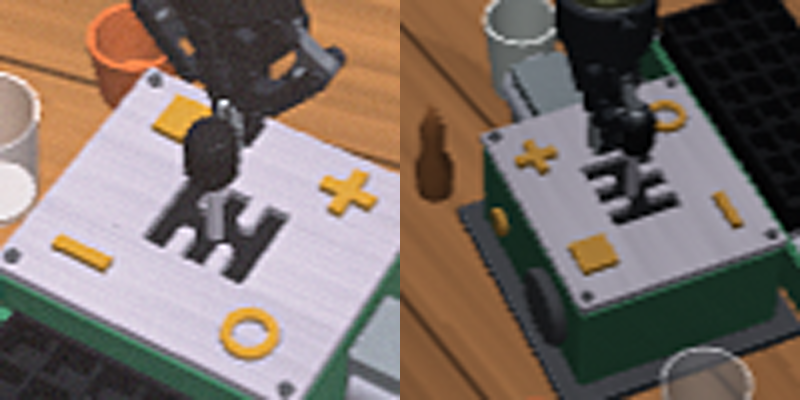

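The knob stands upright at about (210,152), with the rod in the cross channel. Next I'll go back, round to its right side and in again.

```bash
python3 -m pendant '[-15,3,2,0,0, -14,2,2,0,0, -3,-17,0,0,0, -3,-17,0,0,0, -3,-14,0,0,0, 0,0,0,0,0]'; python3 look.py 5
```

```text
time: 4.55
tool_pos: [530.2, 50.9, 167.9]
tcp_rot: [-179.0, -1.3, -10.9]
ft_force: [0.1, 0.4, -0.9]
finger_gap: -0.1
[-53.4 -51.2 167.9] [ 0.1  0.4 -0.9] 4.55
```

View pics/l5.png

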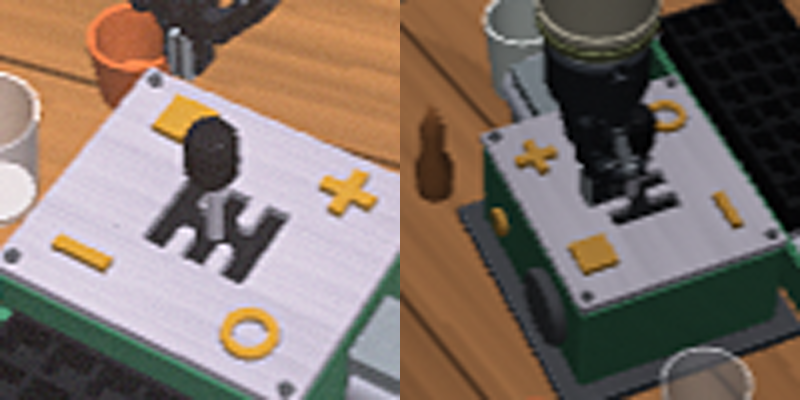

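The knob stayed at (210,152), and the fingers are at (180,55), to its near right. Now in beside it.

```bash
python3 -m pendant '[14,-3,0,0,0, 14,-3,0,0,0, 14,-2,0,0,0, 8,-1,0,0,0, 0,0,0,0,0]'; python3 look.py 6
```

```text
time: 5.07
tool_pos: [583.8, 46.7, 168.3]
tcp_rot: [-178.8, -1.5, -10.9]
ft_force: [-0.7, -1.6, 0.5]
finger_gap: 0.0
[ 1.000e-01 -4.550e+01  1.683e+02] [-0.7 -1.6  0.5] 5.0667
```

View pics/l6.png

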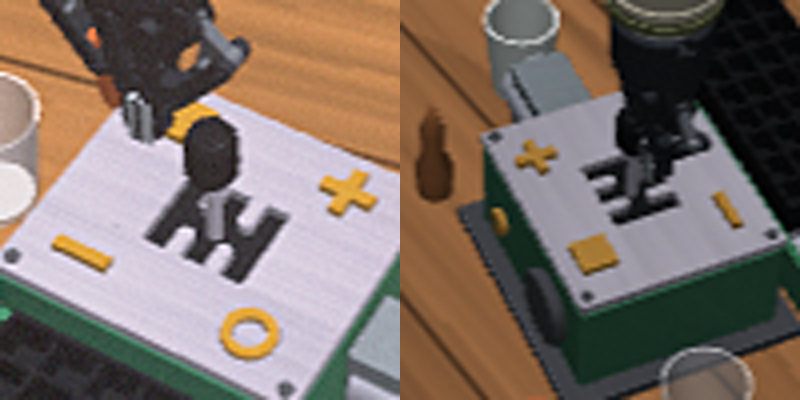

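The fingertips are at (140,125), to the right of the knob at (210,152), which hasn't moved. Now I push toward +y.

```bash
python3 -m pendant '[1.5,8,0,0,0, 1,6,-1,0,0, 1,5,-1,0,0, 1,5,-1,0,0, 1,5,0,0,0, 0,0,0,0,0]'; python3 look.py 7
```

```text
time: 5.67
tool_pos: [586.9, 78.7, 165.6]
tcp_rot: [-179.0, -1.5, -10.9]
ft_force: [0.3, -2.3, 0.5]
finger_gap: -0.1
[ -2.7 -13.5 165.6] [ 0.3 -2.3  0.5] 5.6667
```

View pics/l7.png

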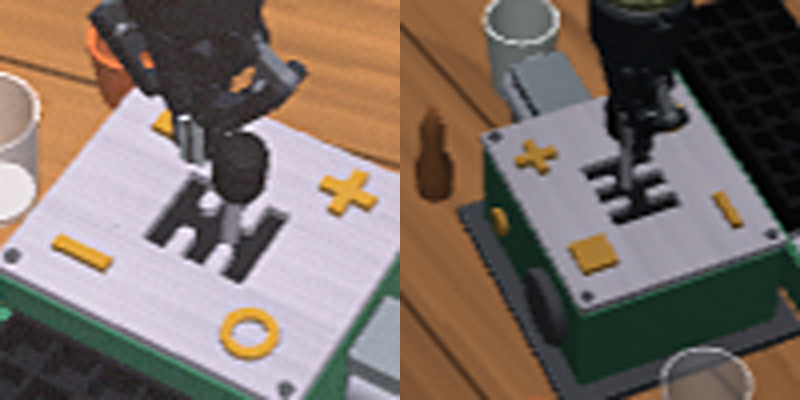

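```bash
python3 -c "
from h import *
print(sow(onz(load('scene7'),270+240/4,230+167/4,172)))"
python3 -m pendant '[1,5,-1,0,0, 1,5,-1,0,0, 1,5,-1,0,0, 0.5,3,0,0,0, 0,0,0,0,0]'; python3 look.py 8; python3 -c "import json"
```

```text
[1.00e-01 1.64e+01 1.72e+02]
time: 6.18
tool_pos: [590.5, 97.2, 162.5]
tcp_rot: [-179.0, -1.4, -10.9]
ft_force: [0.3, -1.6, 2.4]
finger_gap: -0.0
[ -2.5   5.3 162.5] [ 0.3 -1.6  2.4] 6.1833
```

View pics/l8.png

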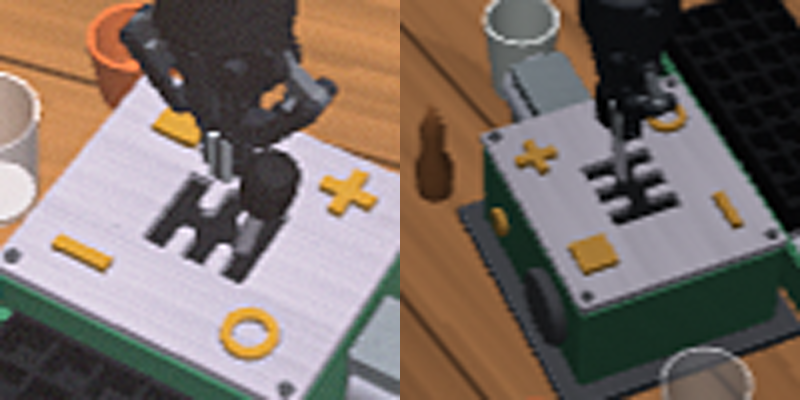

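```bash
python3 -c "
from h import *
print(sow(onz(load('scene8'),270+271/4,230+183/4,168)))"
python3 -m pendant '[0.6,3.5,-1,0,0, 0.6,3.5,-1,0,0, 0.4,2,0,0,0, 0,0,0,0,0]'; python3 look.py 9
```

```text
[ -1.4  35.5 168. ]
time: 6.62
tool_pos: [592.3, 106.4, 160.6]
tcp_rot: [-179.0, -1.5, -11.0]
ft_force: [-0.7, -3.1, 1.0]
finger_gap: 0.3
[ -2.4  14.7 160.6] [-0.7 -3.1  1. ] 6.6167
```

View pics/l9.png

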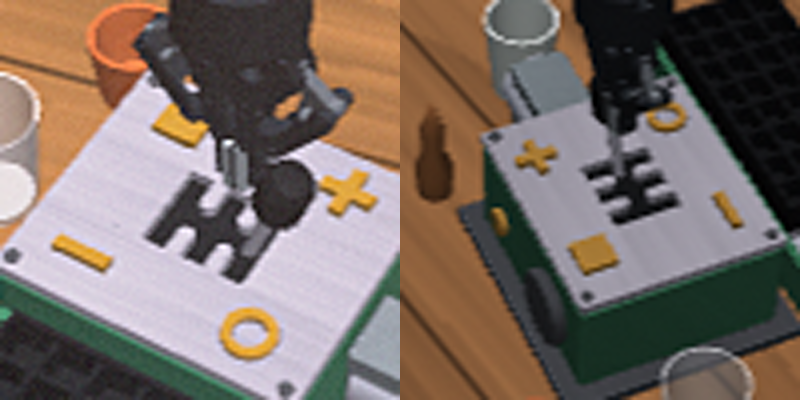

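The knob is at about (284,194), roughly y = 45 in the sower's frame, which puts it in the ring's column. Now back out and round behind it.

```bash
python3 -m pendant '[-1,-9,1,0,0, -16,-2,1,0,0, -17,3,0,0,0, -16,3,0,0,0, 0,0,0,0,0, 2,14,0,0,0, 3,14,0,0,0, 2,10,0,0,0, 0,0,0,0,0]'; python3 look.py 10
```

```text
time: 7.47
tool_pos: [548.9, 138.3, 162.0]
tcp_rot: [-178.8, -1.5, -11.0]
ft_force: [-0.3, -0.3, 0.2]
finger_gap: 0.3
[-50.9  38.1 162. ] [-0.3 -0.3  0.2] 7.4667
```

View pics/l10.png

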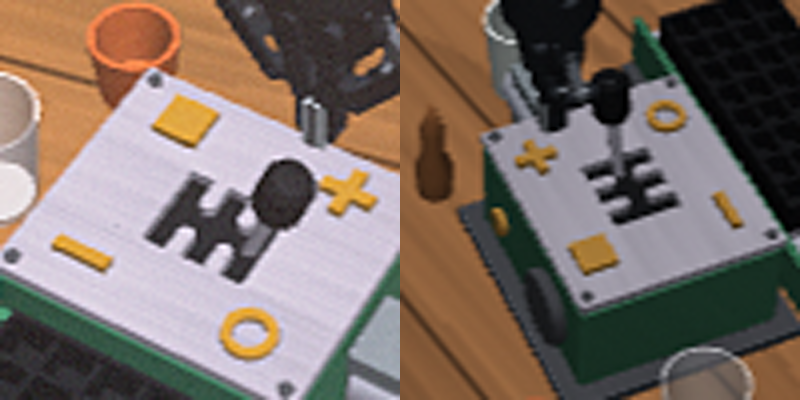

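```bash
python3 kn.py 10 285 192 612 97; python3 -m pendant '[1,6,-2,0,0, 0,0,0,0,0]';python3 -c "
from h import *
print(sow(sensors.sense()['tool_pos']))"
```

```text
[  0.4  44.5 167. ] 1.9507314474182729
time: 7.73
tool_pos: [550.0, 142.9, 159.5]
tcp_rot: [-178.9, -1.5, -11.1]
ft_force: [-0.5, -0.4, 0.3]
finger_gap: -0.2
[-50.6  42.9 159.5]
```

The lever is in the ring's column at (0, 45). Now the final push toward +x.

```bash
python3 -m pendant '[8,-1.5,0,0,0, 8,-1,0,0,0, 6,-1,0,0,0, 5,-1,-1,0,0, 5,-1,-1,0,0, 5,-1,-1,0,0, 4,-1,0,0,0, 0,0,0,0,0]'; python3 look.py 11
```

```text
time: 8.4
tool_pos: [594.8, 133.9, 155.7]
tcp_rot: [-178.9, -1.3, -11.1]
ft_force: [-3.0, 1.7, 1.1]
finger_gap: -0.2
[ -5.   42.2 155.7] [-3.   1.7  1.1] 8.4
```

View pics/l11.png

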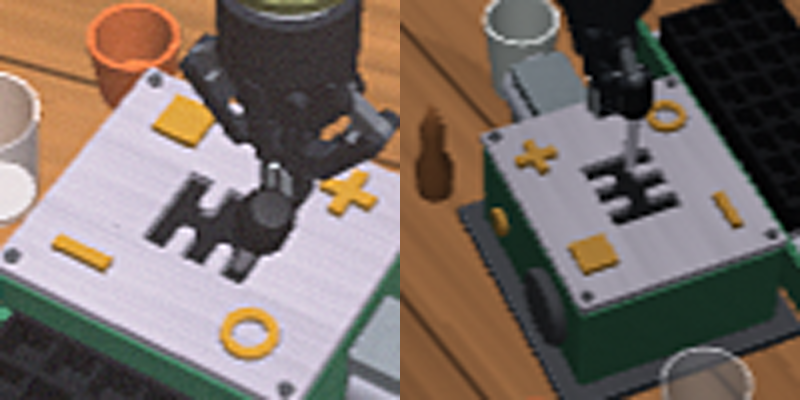

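The lever is going into the slot, with the knob at (265,220), and the force is about 3 N. I'll continue in smaller steps.

```bash
python3 -m pendant '[4,-0.7,-1,0,0, 4,-0.7,-1,0,0, 4,-0.7,-1,0,0, 2,-0.3,0,0,0, 0,0,0,0,0]'; python3 look.py 12; python3 -m pendant '[2,-0.3,0,0,0, 0,0,0,0,0]'; python3 -m pendant '[2,-0.3,0,0,0, 0,0,0,0,0]'
```

```text
time: 8.92
tool_pos: [608.7, 131.2, 152.2]
tcp_rot: [-179.0, -1.2, -11.1]
ft_force: [-3.0, 0.7, 2.4]
finger_gap: 0.5
[  9.2  42.  152.2] [-3.   0.7  2.4] 8.9167
time: 9.18
tool_pos: [610.3, 130.8, 151.9]
tcp_rot: [-179.0, -1.2, -11.1]
ft_force: [-1.8, -0.2, 0.7]
finger_gap: 0.5
time: 9.35
tool_pos: [611.6, 130.5, 151.7]
tcp_rot: [-179.0, -1.1, -11.0]
ft_force: [-4.3, 0.6, 2.3]
finger_gap: 0.1
```

View pics/l12.png

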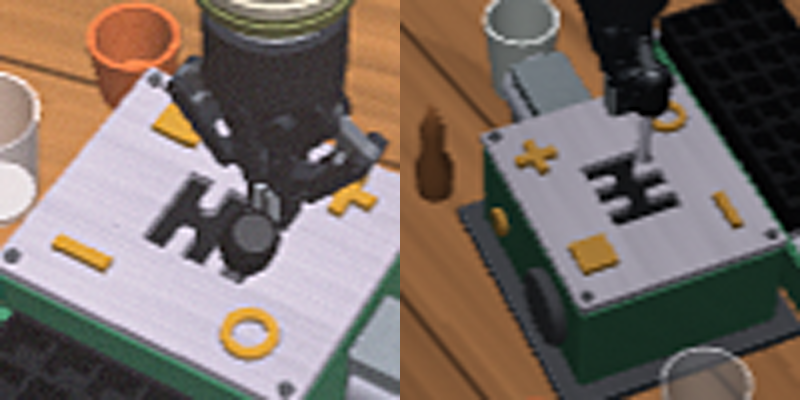

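```bash
python3 -m pendant '[2,-0.3,0,0,0, 0,0,0,0,0]'; python3 -m pendant '[2,-0.3,0,0,0, 0,0,0,0,0]'
```

```text
time: 9.52
tool_pos: [611.9, 130.5, 151.6]
tcp_rot: [-179.0, -0.8, -11.0]
ft_force: [-5.2, -0.4, 3.8]
finger_gap: -0.0
time: 9.68
tool_pos: [612.0, 130.6, 151.6]
tcp_rot: [-179.1, -0.6, -11.0]
ft_force: [-5.2, 0.1, 3.8]
finger_gap: -0.1
```

```bash
python3 -m pendant '[3,-0.5,0,0,0, 0,0,0,0,0]'; python3 look.py 13
```

```text
time: 9.85
tool_pos: [612.1, 130.6, 151.3]
tcp_rot: [-179.1, -0.2, -11.0]
ft_force: [-4.3, -0.5, 3.5]
finger_gap: 0.2
[ 12.6  42.1 151.3] [-4.3 -0.5  3.5] 9.85
```

View pics/l13.png

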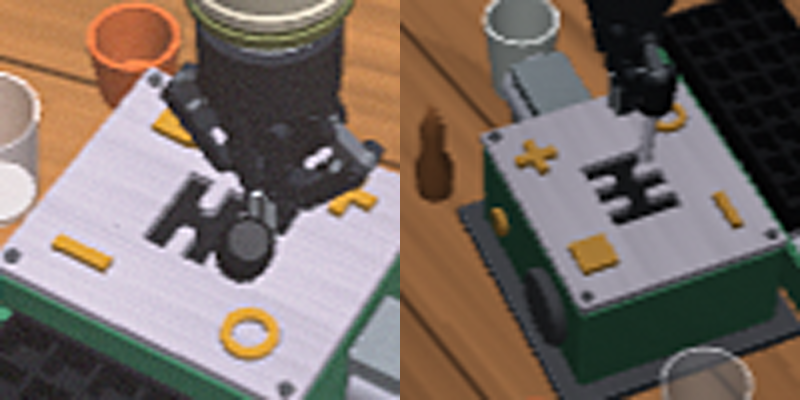

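```bash
python3 kn.py 13 246 245 648 90;  python3 -m pendant '[-10,2,1,0,0, -12,2,2,0,0, -14,2,4,0,0, -14,3,10,0,0, -14,3,15,0,0, -10,0,20,0,0, 0,0,0,0,0]'; python3 look.py 14
```

```text
[ 35.4  43.6 160. ] 5.325993910879345
time: 10.53
tool_pos: [538.4, 142.1, 204.5]
tcp_rot: [-179.1, -0.5, -11.0]
ft_force: [1.0, -0.3, 0.7]
finger_gap: 0.0
[-62.   40.  204.5] [ 1.  -0.3  0.7] 10.5333
```

View pics/l14.png

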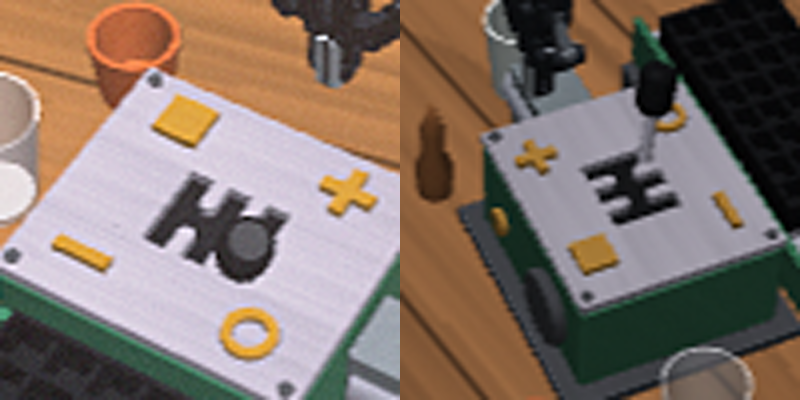

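```bash
python3 - <<'E'
from h import *
a=load('scene14')['frame'][270:310,310:350]; b=load('side14')['frame'][175:215,315:355]
cv2.imwrite('pics/k14.png',np.hstack([cv2.convertScaleAbs(cv2.resize(x,None,fx=10,fy=10,interpolation=cv2.INTER_CUBIC),alpha=1.8,beta=20) for x in (a,b)]))
E
python3 kn.py 14 247 246 655 89
```

```text
[ 38.8  43.5 161.2] 0.18695113230800842
```

View pics/k14.png

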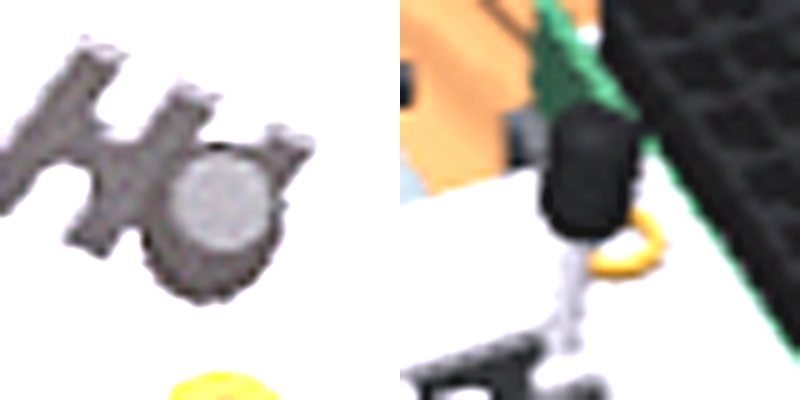

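```bash
python3 kn.py 14 245 249 656.8 88.8
```

```text
[ 40.6  43.5 160.7] 0.5674563928165447
```

The knob reads x = 39 to 41 mm and y = 43.5 mm. It's fully home at the stop. Now I'll take the hand away and check the loose things.

```bash
python3 -m pendant '[-10,0,30,0,0, -20,-20,30,0,0, -20,-30,20,0,0, -10,-30,0,0,0, 0,0,0,0,0, 0,0,0,0,0]'; python3 look.py 15; python3 kn.py 15 245 249 656.8 88.8; python3 - <<'E'
from h import *
a=load('scene0')['frame'];b=load('scene15')['frame']
d=cv2.absdiff(a,b).max(2); m=(d>45).astype(np.uint8)
n,l,st,c=cv2.connectedComponentsWithStats(m)
print([s.tolist() for s in st[1:] if s[4]>15])
cv2.imwrite('pics/f15.png',b)
E
```

```text
time: 11.13
tool_pos: [476.7, 58.1, 277.5]
tcp_rot: [-179.4, -0.1, -11.0]
ft_force: [0.1, 0.7, 0.1]
finger_gap: -0.3
[-107.3  -53.8  277.5] [0.1 0.7 0.1] 11.1333
[ 40.6  43.5 160.7] 0.5674563928165447
[[130, 0, 60, 93, 2442], [279, 0, 120, 68, 4078], [372, 0, 82, 114, 3045], [362, 27, 4, 15, 47], [364, 61, 18, 14, 87], [300, 67, 43, 40, 695], [379, 97, 7, 7, 21], [300, 98, 74, 104, 3229], [375, 109, 8, 6, 17], [357, 116, 18, 17, 157], [322, 251, 18, 50, 363], [323, 288, 7, 10, 35]]
```

View pics/f15.png

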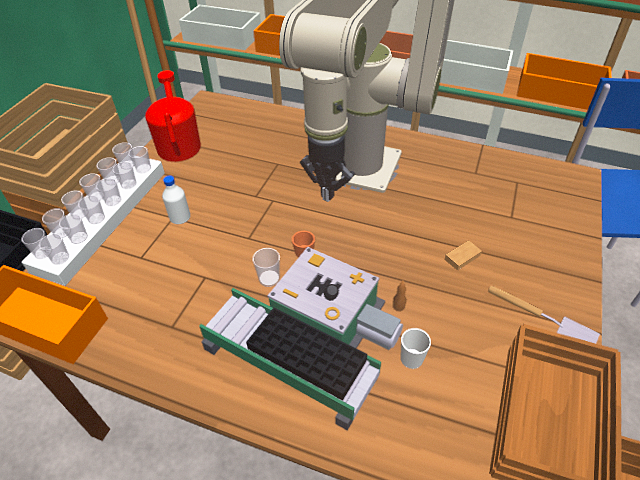

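View pics/l15.png

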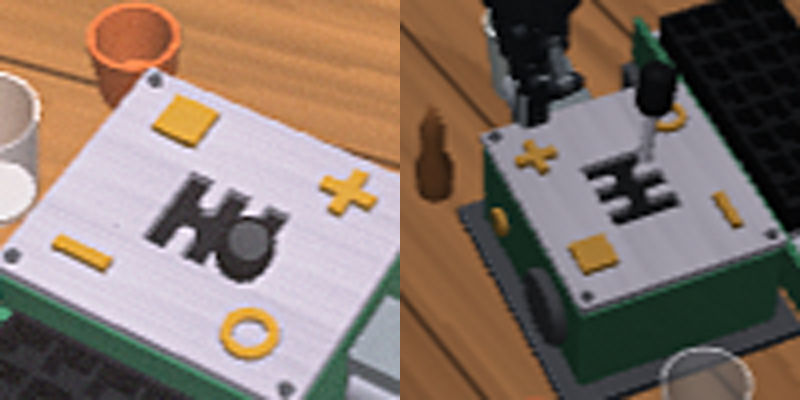

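The before-and-after difference shows only the arm and the lever changed, and no loose thing moved. The knob is at (332,292), in the slot beside the ring, and the hand is clear.

```bash
python3 -c "
from bench import job
print(job.hand_in())"
```

```text
the job is handed in; nothing more can be done
None
```

The lever is home in the far-left corner slot, beside the ring emblem, and I have handed the job in; the hand-in gave no verdict. With closed fingertips I pushed the lever out of its parking slot, along the cross channel to the ring's column, then forward until it stopped against the slot's end.

- **Lever:** after I took the hand away, the knob read x about 39–41 mm and y about 43.5 mm from the two cameras (fully home is 41 mm). In the cross channel it stood at about x = 0, y = 44.5 mm, a sideways tilt of about 0.31 rad.
- **Force:** the wrist force at the end of each call stayed at about 6.5 N or less. I did not log it within calls.
- **Loose things:** comparing the scene camera's pictures from before and after, only the arm and the lever had changed. The hand is well clear of everything.
- **Disagreements:** the two cameras differed by about 5 mm on the sower's position along x, so I used the mean; triangulating the four emblems later agreed with it to within about 2 mm. One knob reading with the hand still partly in the way gave x = 35 mm with a poor fit (5 mm residual); the clear views afterwards replaced it.

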